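# Change the die plates and lock the gang bolt

### The arm

A 6-joint arm with a two-finger parallel gripper is mounted at the origin on the work surface. World frame = base frame: x ahead of the robot, y to its left, z up, the work surface at z = 0. Lengths are in m, angles in degrees, forces in N, time in s.
With the tool pointing down it reaches from about 0.3 to 0.75 m from the base axis. Payload 8.5 kg.
Tool frame: the origin (TCP) lies midway between the tips of the shut fingers; the grasp point (between the pads) lies 19 mm behind it; z points along the fingers, y is the line along which they close (so a half turn about z gives the same grasp; the last joint's range is limited). The gripper opens to 85 mm and grips with 20 to 120 N. Pads are 22 mm wide; open, the fingers measure 114 mm over their backs; the gripper's body (76 mm by 85 mm) begins 54 mm behind the grasp point. The pads swing forward as they close: fully open they stand 13 mm farther back than shut.
Start: joints at [54.586, 21.807, 74.336, -0, 83.858, -12.336], TCP at [0.216, 0.506, 0.193] pointing down, gripper open.
Joint ranges: [-178.18, 178.18], [-50.72, 133.34], [12.68, 142.11], [-81.47, 261.47], [9.98, 163.14], [-165.26, 165.26]. Speed limits (degrees/s): [136.94, 136.94, 180, 180, 180, 180].

### API

Orientations are given as a 3x3 rotation matrix whose columns are the frame's x, y, z axes.
In Python, from rig import observe, optics, order, spotter gives the robot as it stands.
- The arm moves only by the tool move_arm, never from a script. Its argument "series" is text: rows parted by semicolons, each of 5 numbers parted by spaces: the shift along the tool's x, y, z in cm, then the turn about the tool's z in degrees, then the opening, from -1 (shut) to 1 (fully open). A call has 1 to 8 rows; each row is the pose to reach, as a shift and turn from the pose commanded when the call began, along the tool's axes at that moment; what a row does not reach only later rows make up. A row lasts 1/8 s, in which the tool goes at most 62.5 mm and 10.7 degrees, less where a joint would pass 70% of its speed; a pose out of reach is approached as far as the arm can. A call with a gripper value outside its range is refused whole. The fingers move at their own pace and stop on an object; "force" is the grip in N (left out, the last holds). Time passes only in rows, so rows that repeat a pose let the fingers close. It gives the time, the measured TCP pose, the force, the opening and the grip force at its end, in the units of the state.
- observe(): the state, without advancing time (a new reading comes with each control period).
- optics.get_image(name): name is "side" or "top"; returns a dict with "pixels" (480x640x3 uint8, blue, green, red), "camera_matrix" (3x3 intrinsics, pixels), "dist" ([k1, k2, p1, p2, k3] as OpenCV has them; the pictures are not rectified), "rvec" (rotation vector, rad) and "tvec" (3), from world to camera coordinates, as OpenCV has them. Camera axes: x right, y down, z forward; pixel columns grow to the right and rows downward; lengths in m; the calibration is good to about 2 mm. A picture is of the moment at which its call begins. There is no depth.
- order.close_job(): hands the job in; it is judged then, once.
Trained networks look in the newest picture that a camera, given by its name, has taken for a name from the list of things; names that differ only in an ending like _2 or _b are one class to them, and where a whole thing is asked for, a point or a joint stands for the part that bears it (a point fixed in the world has none). Each returns a list of dicts, best first, with "score" (0 to 1); they miss things now and then, are a little off and sometimes report something else, mostly with a low value. They report only what shows in the picture. A call takes as long as a camera call. They do not tell look-alikes from the thing itself.
- spotter.find_in(thing, camera): "point" ([x, y, z] in m, in world coordinates, good to about 4 mm: the middle of the surface that is visible of it).
- spotter.cut_out(thing, camera): "pixels" (480x640 bool, what is visible of it).
- spotter.mark_of(thing, camera): "point" ([x, y, z] in m, in world coordinates, good to about 4 mm: a listed point, or the origin of a listed thing).
The state is a dict: "time_s": time; "q": joint angles; "qvel": joint speeds; "joint_efforts": joint torques, N m; "position": TCP position; "tool_rot": TCP orientation; "ft_force": force on the tool from outside, world axes, zero at the start; "wrist_torque": the same for the moment, N m; "grip_width": finger opening in m; "gripper_force": force on a finger pad.
Only numpy, scipy, OpenCV 4.12 (cv2) and the standard library are available. Lean on these libraries where they do the work, as an engineer would, in place of code of your own. Each camera call takes 0.05 s, during which the arm holds its last target. There are 200 camera calls.

### The job

Change the die plates in the blue cradle: draw its bolt right back, take out the worn plate with the red grip and lay it flat in the grey scrap tray, lay every plate with a yellow grip flat in a bay of its own and press it firmly down until it sits level and flush with the frame, then slide the bolt fully home through its yellow keeper and let go. Which plate goes in which bay does not matter; do not tip over the oil bottle, the jar or the cup.

Things in the scene. Friction and masses are not known exactly. Their poses are not given: they have to be found in the camera images.
- cradle: blue fixed cradle, base 185 (x) x 410 (y) mm: three bays 100 mm apart along its y, each a pocket 116 (x) x 81 (y) mm, mouths bevelled 5 mm. Above the table: pocket ledge 22 mm, frame top 36. The bolt runs along the -x side, 88 mm from the bays' centre line, bar top 51 mm up, under bridges 58 mm high; the yellow keeper is at the -y end. Origin on the table under the middle bay, z up
- bolt (a joint): steel bolt, m towards the cradle's -y. 0 = drawn back, three tongues over the walls, bays open; 0.05 = home, tip through the yellow keeper, a tongue over each bay's -x end (36 to 52 mm from the bay's centre, 38.5 to 46.5 mm above the table). Stays where left, moves with about 4 N. Tongues clear flush plates; a proud plate stops them
- bolt_knob (a point): centre of the top of the bolt's black upright grip block, 88.5 mm above the table; the block is 26 mm (cradle x) by 14 mm (cradle y) and stands 38 mm above the bar. Moves with the bolt; axes as the cradle's
- bay0 (a point): centre of bay 0 at the ledge, 22 mm above the table: a plate that is fully home has its origin here. Axes as the cradle's
- seat0 (a joint): black rubber-topped seat (85 x 56 mm) in bay 0: 0 = standing 8 mm above the ledge, 0.008 = down level with it. Stiff: carries a plate's weight without moving, sinks under about 10 N more, and stays where it is left
- bay1 (a point): centre of bay 1 at the ledge, 22 mm above the table: a plate that is fully home has its origin here. Axes as the cradle's
- seat1 (a joint): black rubber-topped seat (85 x 56 mm) in bay 1: 0 = standing 8 mm above the ledge, 0.008 = down level with it. Stiff: carries a plate's weight without moving, sinks under about 10 N more, and stays where it is left
- bay2 (a point): centre of bay 2 at the ledge, 22 mm above the table: a plate that is fully home has its origin here. Axes as the cradle's
- seat2 (a joint): black rubber-topped seat (85 x 56 mm) in bay 2: 0 = standing 8 mm above the ledge, 0.008 = down level with it. Stiff: carries a plate's weight without moving, sinks under about 10 N more, and stays where it is left
- plate0: aluminium die plate 110 (x) x 75 (y) x 14 mm with a yellow bridge-shaped grip along its x axis on top; origin at the centre of the slab's underside, z up. The grip's crossbar, 50 mm long (x) and 14 wide (y), spans 36 to 48 mm above the origin. About 0.34 kg; both ends alike. None if absent
- plate1: aluminium die plate 110 (x) x 75 (y) x 14 mm with a yellow bridge-shaped grip along its x axis on top; origin at the centre of the slab's underside, z up. The grip's crossbar, 50 mm long (x) and 14 wide (y), spans 36 to 48 mm above the origin. About 0.34 kg; both ends alike. None if absent
- plate2: aluminium die plate 110 (x) x 75 (y) x 14 mm with a yellow bridge-shaped grip along its x axis on top; origin at the centre of the slab's underside, z up. The grip's crossbar, 50 mm long (x) and 14 wide (y), spans 36 to 48 mm above the origin. About 0.34 kg; both ends alike. None if absent
- worn0: worn copper-coloured plate, 100 (x) x 66 (y) x 6 mm, with the same grip in red (crossbar 50 x 14 mm, 28 to 40 mm above the origin); origin at the centre of the slab's underside, z up; 0.2 kg. If present it lies in bay 0 on the raised seat, below the bolt's tongues. Only one of the three worn plates is there; None if absent
- worn1: worn copper-coloured plate, 100 (x) x 66 (y) x 6 mm, with the same grip in red (crossbar 50 x 14 mm, 28 to 40 mm above the origin); origin at the centre of the slab's underside, z up; 0.2 kg. If present it lies in bay 1 on the raised seat, below the bolt's tongues. Only one of the three worn plates is there; None if absent
- worn2: worn copper-coloured plate, 100 (x) x 66 (y) x 6 mm, with the same grip in red (crossbar 50 x 14 mm, 28 to 40 mm above the origin); origin at the centre of the slab's underside, z up; 0.2 kg. If present it lies in bay 2 on the raised seat, below the bolt's tongues. Only one of the three worn plates is there; None if absent
- tray_in (a point): centre of the inner floor of the grey scrap tray, 4 to 5 mm above the table; the tray is open, fixed, 130 (x) x 100 (y) x 22 mm outside with 4 mm walls, standing among the plates; axes are the tray's
- offcut: bystander: dark steel block 90 x 60 x 30 mm; origin at the centre of its underside
- oil: bystander: green oil bottle, 60 mm across, 150 mm tall, origin at the centre of its underside
- jar: bystander: amber jar, 66 mm across, 85 mm tall, origin at the centre of its underside
- cup: bystander: steel cup, 70 mm across, 80 mm tall, origin at the centre of its underside
There are look-alikes about, which are no part of the job. Leave any pink or turquoise look-alike of the plate2 alone. What is shaped like the worn0 but pink is not meant.

How it is judged (in metres and radians):
On the way, in this order (a step that is already met when the one before it is completed fails the run):
1. the bolt is drawn fully back (value of joint bolt below 0.004 m), for 0.2 s.
2. the worn plate lies in the scrap tray and every yellow-gripped plate is pressed fully home in a bay, level and flush with the frame (horizontal distance between each of worn0, worn1, worn2 and tray_in below 0.03 m and z of each of worn0, worn1, worn2 in the frame of tray_in below 0.006 m and angle between each of worn0, worn1, worn2's own z axis and vertical below 0.1 rad and ((horizontal distance between plate0 and bay0 below 0.008 m and z of plate0 in the frame of bay0 below 0.0025 m and angle between the x axis of plate0 and the x axis of cradle, either way round below 0.1 rad and angle between plate0's own z axis and vertical below 0.04 rad) or (horizontal distance between plate0 and bay1 below 0.008 m and z of plate0 in the frame of bay1 below 0.0025 m and angle between the x axis of plate0 and the x axis of cradle, either way round below 0.1 rad and angle between plate0's own z axis and vertical below 0.04 rad) or (horizontal distance between plate0 and bay2 below 0.008 m and z of plate0 in the frame of bay2 below 0.0025 m and angle between the x axis of plate0 and the x axis of cradle, either way round below 0.1 rad and angle between plate0's own z axis and vertical below 0.04 rad)) and ((horizontal distance between plate1 and bay0 below 0.008 m and z of plate1 in the frame of bay0 below 0.0025 m and angle between the x axis of plate1 and the x axis of cradle, either way round below 0.1 rad and angle between plate1's own z axis and vertical below 0.04 rad) or (horizontal distance between plate1 and bay1 below 0.008 m and z of plate1 in the frame of bay1 below 0.0025 m and angle between the x axis of plate1 and the x axis of cradle, either way round below 0.1 rad and angle between plate1's own z axis and vertical below 0.04 rad) or (horizontal distance between plate1 and bay2 below 0.008 m and z of plate1 in the frame of bay2 below 0.0025 m and angle between the x axis of plate1 and the x axis of cradle, either way round below 0.1 rad and angle between plate1's own z axis and vertical below 0.04 rad)) and ((horizontal distance between plate2 and bay0 below 0.008 m and z of plate2 in the frame of bay0 below 0.0025 m and angle between the x axis of plate2 and the x axis of cradle, either way round below 0.1 rad and angle between plate2's own z axis and vertical below 0.04 rad) or (horizontal distance between plate2 and bay1 below 0.008 m and z of plate2 in the frame of bay1 below 0.0025 m and angle between the x axis of plate2 and the x axis of cradle, either way round below 0.1 rad and angle between plate2's own z axis and vertical below 0.04 rad) or (horizontal distance between plate2 and bay2 below 0.008 m and z of plate2 in the frame of bay2 below 0.0025 m and angle between the x axis of plate2 and the x axis of cradle, either way round below 0.1 rad and angle between plate2's own z axis and vertical below 0.04 rad))), for 0.2 s.
3. the bolt is slid fully home through the keeper (value of joint bolt above 0.045 m), for 0.2 s.
At the end, for the whole second after the job is handed in: Worn plate flat on the tray floor (within 30 mm of its centre, under 6 mm above it, tilt under 0.1 rad); every yellow-gripped plate in its own bay, within 8 mm of centre, 0.1 rad of square, 0.04 rad of level, under 2.5 mm above the ledge; all at rest; bolt at 45 mm or more of its 50 mm (all of step 2 and linear speed of each of plate0, worn0, plate1, worn1, plate2, worn2 below 0.02 m/s and value of joint bolt above 0.045 m); the robot touches nothing.
It fails at once if the oil bottle, the jar or the cup is tipped over (angle between any of oil, jar, cup's own z axis and vertical above 0.6 rad).
Of plate0, plate1, plate2 only 2 to 3 are there at a start; the rules pass over those that are not, and their reading is None.
Of worn0, worn1, worn2 only 1 to 1 are there at a start; the rules pass over those that are not, and their reading is None.
At some moment in a run one of plate0, plate1, plate2 may be knocked a few centimetres aside while the robot is not near it.
Once in a run the grip may slacken for a moment while it holds something.
It also fails if it takes over 210 s, if anything falls off the work surface, if the arm or the gripper's body presses on something with over 40 N, if the wrist force passes 120 N, or if a joint passes its speed limit or range.

## Working session

There is one attempt and no reset: what is moved stays moved. The work goes in short steps, Python scripts to look and compute and a tool call to move; the robot and the scene stay as the last step left them, time stands still between calls to the robot, and variables do not carry over. Pictures are saved under pics/ and viewed, at most 14 in all, crops included, and the job is handed in when it is done.

Besides the shell and the picture viewer there is one more tool, called in YAML: its name, and indented under it one key for each argument. move_arm: Moves the arm, as the interface text tells. Its arguments: {"type":"object","properties":{"series":{"type":"string"},"force":{"type":"number"}},"required":["series"]}

```bash
mkdir -p pics; ls; python3 - <<'E'
from rig import observe, optics, order, spotter
import cv2,numpy as np
s=observe(); print(s['time_s'],s['position'],np.round(s['tool_rot'],3).tolist(),s['grip_width'])
for c in('top','side'):
    d=optics.get_image(c); cv2.imwrite(f'pics/{c}0.png',d['pixels'])
    R=cv2.Rodrigues(np.array(d['rvec']))[0]; print(c,(-R.T@np.array(d['tvec']).ravel()).round(3), R[2].round(2))
for t in ['bolt_knob','bay0','bay1','bay2','plate0','worn0','tray_in','cradle','oil','jar','cup','offcut']:
    for c in('top','side'):
        print(t,c,[(np.round(r['point'],3).tolist(),round(r['score'],2)) for r in spotter.mark_of(t,c)][:6])
E
```

```text
pics
0.0 [0.21540406 0.5056858  0.19269974] [[-0.92, 0.392, -0.001], [0.392, 0.92, -0.001], [0.0, -0.001, -1.0]] 0.08542340469653344
top [ 0.321 -0.112  1.186] [ 0.15  0.01 -0.99]
side [ 0.41  -1.124  0.659] [ 0.08  0.88 -0.47]
bolt_knob top []
bolt_knob side [([0.44, 0.303, 0.086], 0.78)]
bay0 top [([0.537, 0.269, 0.019], 0.97), ([0.55, 0.171, 0.024], 0.58), ([0.563, 0.069, 0.024], 0.57)]
bay0 side [([0.534, 0.27, 0.023], 0.93), ([0.566, 0.072, 0.023], 0.9), ([0.545, 0.174, 0.027], 0.66)]
bay1 top [([0.537, 0.269, 0.019], 0.97), ([0.55, 0.171, 0.024], 0.58), ([0.563, 0.069, 0.024], 0.57)]
bay1 side [([0.534, 0.27, 0.023], 0.93), ([0.566, 0.072, 0.023], 0.9), ([0.545, 0.174, 0.027], 0.66)]
bay2 top [([0.537, 0.269, 0.019], 0.97), ([0.55, 0.171, 0.024], 0.58), ([0.563, 0.069, 0.024], 0.57)]
bay2 side [([0.534, 0.27, 0.023], 0.93), ([0.566, 0.072, 0.023], 0.9), ([0.545, 0.174, 0.027], 0.66)]
plate0 top [([0.622, -0.234, 0.003], 0.89), ([0.757, -0.382, 0.0], 0.86), ([0.59, -0.38, 0.001], 0.73), ([0.213, -0.411, -0.0], 0.63)]
plate0 side [([0.618, -0.235, -0.002], 0.91), ([0.216, -0.408,
[... 188 characters left out ...]
.9), ([0.567, 0.074, 0.024], 0.8)]
tray_in top [([0.441, -0.39, 0.005], 0.85)]
tray_in side [([0.444, -0.389, 0.003], 0.84), ([0.777, -0.04, 0.0], 0.5)]
cradle top [([0.548, 0.172, -0.001], 0.81)]
cradle side [([0.547, 0.166, -0.001], 0.89), ([0.347, -0.157, -0.001], 0.65)]
oil top [([0.776, -0.039, -0.0], 0.65)]
oil side [([0.78, -0.041, 0.003], 0.76), ([0.565, 0.072, 0.025], 0.3)]
jar top [([0.516, -0.54, 0.007], 0.74)]
jar side [([0.519, -0.545, 0.0], 0.96)]
cup top [([0.786, -0.204, 0.002], 0.88)]
cup side [([0.444, -0.389, 0.004], 0.72), ([0.786, -0.207, -0.001], 0.71), ([0.617, -0.238, -0.001], 0.35)]
offcut top [([0.346, -0.159, 0.0], 0.94)]
offcut side [([0.343, -0.155, -0.0], 0.82)]
```

View pics/top0.png

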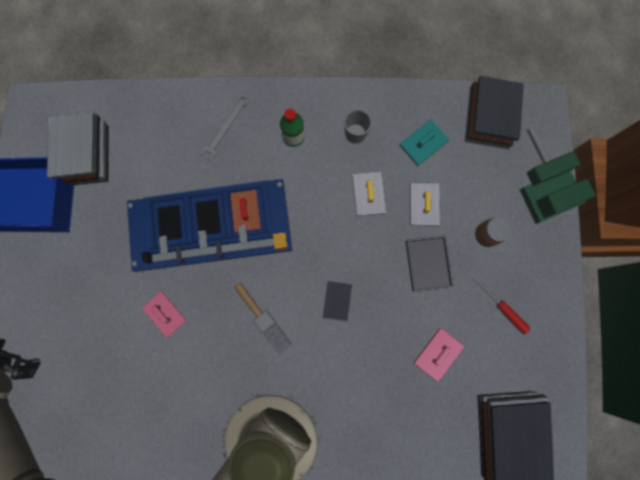

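View pics/side0.png

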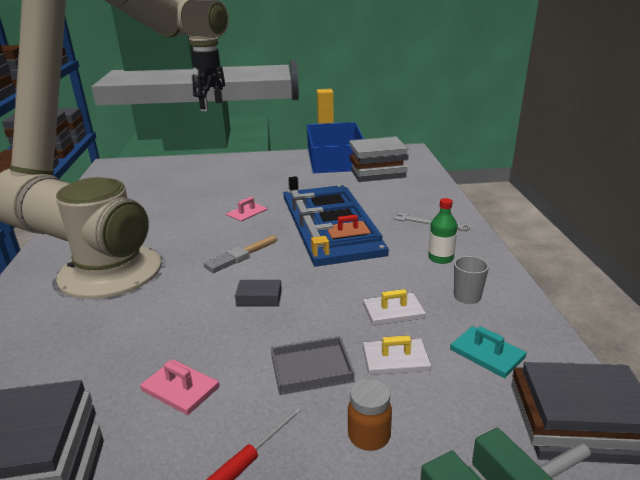

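```bash
cat > h.py <<'E'
from rig import observe, optics, order, spotter
import cv2, numpy as np
from scipy.spatial.transform import Rotation as Ro
def cam(d):
    return np.array(d['camera_matrix'],float),np.array(d['dist'],float),np.array(d['rvec'],float).reshape(3,1),np.array(d['tvec'],float).reshape(3,1)
def grab(): return {c:optics.get_image(c) for c in('top','side')}
def proj(d,P):
    K,D,r,t=cam(d); return cv2.projectPoints(np.atleast_2d(np.array(P,float)),r,t,K,D)[0].reshape(-1,2)
def ray(d,uv,z):
    K,D,r,t=cam(d); R=cv2.Rodrigues(r)[0]
    u=cv2.undistortPoints(np.array(uv,float).reshape(-1,1,2),K,D).reshape(-1,2)
    v=np.c_[u,np.ones(len(u))]@R; c=(-R.T@t).ravel()
    return c+v*((z-c[2])/v[:,2])[:,None]
def tri(ds,uvs):
    Ps=[];us=[]
    for d,uv in zip(ds,uvs):
        K,D,r,t=cam(d); Ps.append(np.c_[cv2.Rodrigues(r)[0],t]); us.append(cv2.undistortPoints(np.array(uv,float).reshape(1,1,2),K,D).reshape(2,1))
    X=cv2.triangulatePoints(Ps[0],Ps[1],us[0],us[1]).ravel(); return X[:3]/X[3]
def blobs(img,name,amin=15):
    h=cv2.cvtColor(img,cv2.COLOR_BGR2HSV); H,S,V=cv2.split(h)
    m={'yellow':(H>18)&(H<36)&(S>140)&(V>90),'red':((H<5)|(H>175))&(S>170)&(V>80)}[name].astype(np.uint8)
    n,l,st,ce=cv2.connectedComponentsWithStats(m)
    return [(ce[i].round(1).tolist(),int(st[i,4]),l==i) for i in range(1,n) if st[i,4]>=amin]
def delta(xyz,yaw_y=None):
    "shift in tool axes (cm) and turn (deg) to bring TCP to xyz, tool y axis to world heading yaw_y (mod 180)"
    s=observe(); R=np.array(s['tool_rot']); d=R.T@(np.array(xyz)-s['position'])*100
    t=0
    if yaw_y is not None:
        cur=np.degrees(np.arctan2(R[1,1],R[0,1])); t=-((yaw_y-cur+90)%180-90)
    return d.round(2),round(t,1)
E
python3 - <<'E'
from h import *
g=grab()
for n in('yellow','red'):
    for c in g: print(n,c,[b[:2] for b in blobs(g[c]['pixels'],n)])
acc={}
for k in range(2):
  if k: g=grab()
  for t in ['bay0','plate0','worn0','tray_in','bolt_knob','cradle']:
    for c in('top','side'):
        for r in spotter.mark_of(t,c):
            if r['score']>.3: acc.setdefault((t,c),[]).append(np.round(r['point'],3).tolist())
for k,v in acc.items(): print(k,v)
for t in ['bolt_knob','plate0']:
    for c in g: print(t,c,[(np.round(r['point'],3).tolist(),round(r['score'],2)) for r in spotter.find_in(t,c)][:5])
i=g['top']['pixels'][170:280,120:300]; cv2.imwrite('pics/c1.png',cv2.resize(i,None,fx=4.4,fy=4.4,interpolation=cv2.INTER_CUBIC))
i=g['side']['pixels'][165:270,270:400]; cv2.imwrite('pics/c2.png',cv2.resize(i,None,fx=5.5,fy=5.5,interpolation=cv2.INTER_CUBIC))
E
```

```text
yellow top [([369.9, 190.9], 69), ([427.2, 201.7], 73), ([279.7, 240.7], 168)]
yellow side [([324.8, 105.1], 517), ([319.8, 243.9], 219), ([393.6, 296.7], 263), ([396.0, 343.2], 347)]
red top [([289.8, 114.5], 90), ([242.9, 208.0], 111), ([513.8, 317.4], 257)]
red side [([445.4, 203.2], 107), ([347.1, 220.5], 179), ([235.3, 464.4], 758)]
('bay0', 'top') [[0.563, 0.069, 0.022], [0.345, -0.158, -0.002], [0.547, 0.171, 0.025], [0.537, 0.269, 0.018], [0.565, 0.072, 0.023], [0.533, 0.271, 0.02], [0.551, 0.173, 0.021]]
('bay0', 'side') [[0.568, 0.074, 0.023], [0.534, 0.267, 0.022], [0.546, 0.172, 0.024], [0.533, 0.266, 0.022], [0.566, 0.073, 0.025], [0.548, 0.171, 0.027]]
('plate0', 'top') [[0.214, -0.413, 0.001], [0.619, -0.238, 0.001], [0.757, -0.384, 0.006], [0.59, -0.38, 0.001], [0.756, -0.384, 0.004], [0.617, -0.237, 0.002], [0.214, -0.409, -0.0], [0.589, -0.38, -0.002]]
('plate0', 'side') [[0.764, -0.381, -0.002], [0.617, -0.238, 0.002], [0.222, -0.409, -0.001], [0.592, -0.38, 0.002], [0.216, -0.406, -0.0], [0.595, -0.378, -0.001], [0.764, -0.379, -0.003], [0.617, -0.238, -0.002]]
('
[... 460 characters left out ...]
.0], [0.563, 0.07, 0.025], [0.438, 0.304, 0.09]]
('bolt_knob', 'side') [[0.44, 0.303, 0.088]]
('cradle', 'top') [[0.549, 0.17, 0.004], [0.44, 0.304, 0.091], [0.549, 0.169, -0.001]]
('cradle', 'side') [[0.549, 0.168, 0.002], [0.533, 0.266, 0.02], [0.549, 0.168, -0.002]]
bolt_knob top [([0.466, 0.169, 0.052], 0.83), ([0.537, 0.268, 0.028], 0.19)]
bolt_knob side [([0.472, 0.166, 0.049], 0.61)]
plate0 top [([0.752, -0.382, 0.017], 0.83), ([0.59, -0.372, 0.014], 0.78), ([0.215, -0.407, 0.014], 0.68), ([0.618, -0.237, 0.017], 0.64), ([0.346, -0.16, 0.031], 0.51)]
plate0 side [([0.614, -0.246, 0.012], 0.96), ([0.59, -0.388, 0.012], 0.83), ([0.224, -0.421, 0.01], 0.78), ([0.521, 0.11, 0.031], 0.28)]
```

View pics/c1.png

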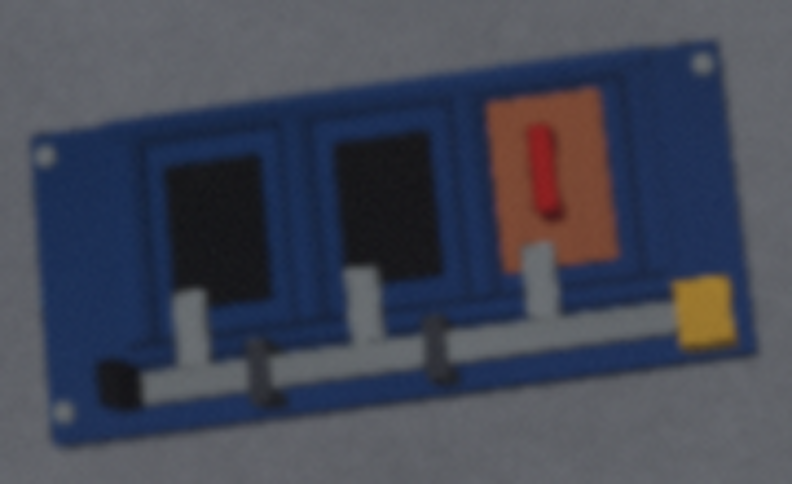

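View pics/c2.png

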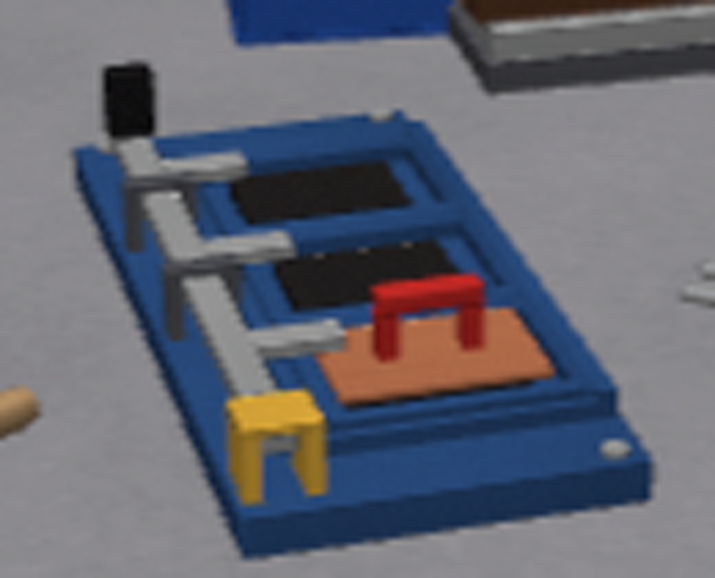

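The crops show two yellow-gripped plates on the table, the worn plate in the -y bay, the bolt nearly home (tongue over the worn plate's end at crop px 540,280), knob at the +y end (crop px 118,385), keeper at (705,312). Now refining the poses.

```bash
python3 - <<'E'
from h import *
g=grab()
c=np.array([(32,133),(716,40),(757,352),(57,446)])/4.4+[120,170]
for z in(.01,.02,.03):
    p=ray(g['top'],c,z); d=lambda a,b:p[b]-p[a]
    print(z,p[:,:2].round(4).tolist(),[np.linalg.norm(d(a,b)).round(4) for a,b in((0,1),(1,2),(2,3),(3,0))],
     [np.degrees(np.arctan2(*( -d(a,b)[:2]*[1,-1]))).round(2) for a,b in((1,0),(2,3))],'ctr',p.mean(0).round(4))
B=np.array([[.565,.0715],[.548,.1715],[.535,.2685]]);print('bays',B.mean(0),np.degrees(np.arctan2(B[0,0]-B[2,0],B[2,1]-B[0,1])))
T,S=g['top'],g['side']
for n,tu,su in(('yA',[369.9,190.9],[393.6,296.7]),('yB',[427.2,201.7],[396,343.2]),('red',[242.9,208],[347.1,220.5])):
    print(n,tri((T,S),(tu,su)).round(4), [ray(T,tu,z)[0,:2].round(4).tolist() for z in(.045,.07)])
# yaw of bars and slabs, top view at known z
def rect(mask,z):
    cs,_=cv2.findContours(mask.astype(np.uint8),cv2.RETR_EXTERNAL,cv2.CHAIN_APPROX_NONE); k=max(cs,key=cv2.contourArea).reshape(-1,2)
    w=ray(T,k,z)[:,:2].astype(np.float32); r=cv2.minAreaRect(w*1000); 
    return np.round(r[0],1),np.round(r[1],1),round(r[2],1)
for c,a,m in blobs(T['pixels'],'yellow')+blobs(T['pixels'],'red'): print(c,rect(m,.045))
for t,z in(('plate0',.014),('worn0',.036),('tray_in',.02)):
    for r in spotter.cut_out(t,'top'):
        print(t,round(r['score'],2),rect(r['pixels'],z))
E
```

```text
0.01 [[0.5931, 0.3893], [0.6517, -0.0171], [0.4683, -0.045], [0.4077, 0.3601]] [np.float64(0.4106), np.float64(0.1855), np.float64(0.4096), np.float64(0.1877)] [np.float64(8.2), np.float64(8.5)] ctr [0.5302 0.1718 0.01  ]
0.02 [[0.5908, 0.385], [0.6489, -0.0179], [0.467, -0.0456], [0.407, 0.3561]] [np.float64(0.4071), np.float64(0.1839), np.float64(0.4062), np.float64(0.1861)] [np.float64(8.2), np.float64(8.5)] ctr [0.5284 0.1694 0.02  ]
0.03 [[0.5885, 0.3808], [0.6461, -0.0187], [0.4658, -0.0462], [0.4063, 0.3521]] [np.float64(0.4036), np.float64(0.1824), np.float64(0.4027), np.float64(0.1845)] [np.float64(8.2), np.float64(8.5)] ctr [0.5266 0.167  0.03  ]
bays [0.54933333 0.1705    ] 8.658721232366958
yA [ 0.6168 -0.2381  0.0374] [[0.614, -0.2372], [0.6076, -0.2345]]
yB [ 0.5912 -0.3814  0.0382] [[0.5886, -0.3797], [0.5827, -0.3739]]
red [0.5642 0.075  0.0579] [[0.5671, 0.0771], [0.5617, 0.0729]]
[369.9, 190.9] (array([ 613.9, -236.7]), array([46.4, 10.2]), 5.7)
[427.2, 201.7] (array([ 589.1, -379.3]), array([10. , 43.6]), 88.5)
[279.6, 240.7] (array([486.6, -16.6]), array([36.8, 27.8]), 7.6)
[289.8, 114.6] (array([814. , -34.1]), array([24.8, 25.9]), 0.3)
[242.9, 208.0] (array([567.1,  77.1]), array([51.7, 13.9]), 7.8)
[513.9, 317.4] (array([ 306. , -587.5]), array([91.4, 17.7]), 43.7)
plate0 0.94 (array([ 214.9, -407.6]), array([ 78. , 108.4]), 52.8)
plate0 0.89 (array([ 589.4, -378.7]), array([ 72.1, 110.6]), 88.2)
plate0 0.63 (array([ 616.1, -236.2]), array([112.2,  76.1]), 5.6)
plate0 0.55 (array([ 755.9, -383.1]), array([ 78.2, 114.8]), 42.0)
plate0 0.41 (array([550.5, 174.2]), array([86.3, 59.7]), 5.6)
plate0 0.28 (array([499.3,  71.2]), array([ 64.9, 132.5]), 7.6)
worn0 0.79 (array([563.2,  73.3]), array([101. ,  66.3]), 10.8)
worn0 0.59 (array([303.2, 265.7]), array([99.1, 64. ]), 41.5)
tray_in 0.76 (array([ 438. , -385.3]), array([131.3, 103.1]), 7.1)
```

```bash
python3 -c "
from h import *
print(delta([.439,.3035,.13],98.4)); print(delta([.439,.3035,.065],98.4))"
```

```text
(array([-28.49,  -9.87,   6.33]), np.float64(-31.5))
(array([-28.49,  -9.87,  12.83]), np.float64(-31.5))
```

move_arm:
  series: "-5 -2 0 -8 1;-10 -4 0 -16 1;-15 -6 0 -24 1;-20 -7.5 2 -31.5 1;-25 -9 4 -31.5 1;-28.5 -9.9 6 -31.5 1;-28.5 -9.9 6.3 -31.5 1;-28.5 -9.9 6.3 -31.5 1"
  force: 50

```text
time_s: 4.15
position: [0.4385, 0.3035, 0.1305]
tool_rot: [[-0.989, -0.147, -0.0], [-0.147, 0.989, 0.0], [0.0, 0.0, -1.0]]
ft_force: [0.1, 0.4, 0.3]
grip_width: 0.0852
gripper_force: 0.0
```

```bash
python3 -c "
from h import *
print(delta([.439,.3035,.065],98.4))
d=optics.get_image('side'); cv2.imwrite('pics/k.png',cv2.resize(d['pixels'][80:260,220:400],None,fx=3,fy=3))"
```

```text
(array([-0.05, -0.01,  6.55]), np.float64(0.0))
```

View pics/k.png

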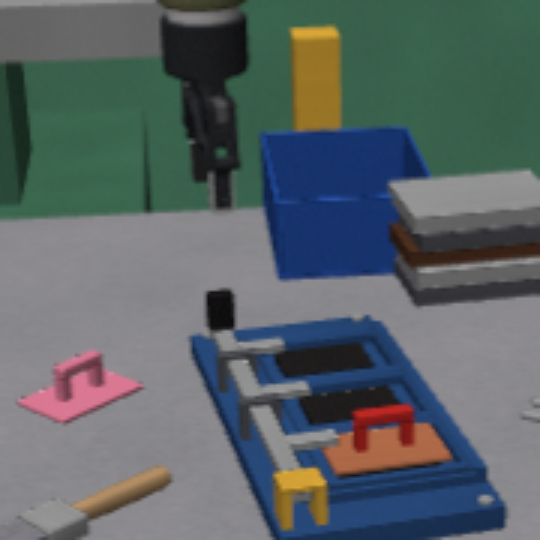

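The gripper stands straight above the knob (crop px 222,200 over 220,310). Descend and grip.

move_arm:
  series: "0 0 3 0 1;0 0 6 0 1;0 0 6.5 0 1;0 0 6.5 0 -1;0 0 6.5 0 -1;0 0 6.5 0 -1;0 0 6.5 0 -1;0 0 6.5 0 -1"

```text
time_s: 5.2
position: [0.439, 0.3032, 0.0655]
tool_rot: [[-0.989, -0.146, 0.0], [-0.146, 0.989, 0.0], [-0.0, 0.0, -1.0]]
ft_force: [0.3, -0.6, -0.7]
grip_width: 0.0002
gripper_force: 0.0
```

```bash
python3 -c "
from h import *
g=grab()
a=cv2.resize(g['side']['pixels'][110:230,250:370],None,fx=3.3,fy=3.3); b=cv2.resize(g['top']['pixels'][190:310,100:220],None,fx=3.3,fy=3.3)
cv2.imwrite('pics/k2.png',np.hstack([a,b]))
for c in g: print(c,[(np.round(r['point'],3).tolist(),round(r['score'],2)) for r in spotter.mark_of('bolt_knob',c)][:3], proj(g[c],observe()['position']))"
```

```text
top [([0.438, 0.304, 0.09], 0.85)] [[147.63987265 257.13062962]]
side [([0.439, 0.304, 0.086], 0.7)] [[293.03124493 185.29778495]]
```

View pics/k2.png

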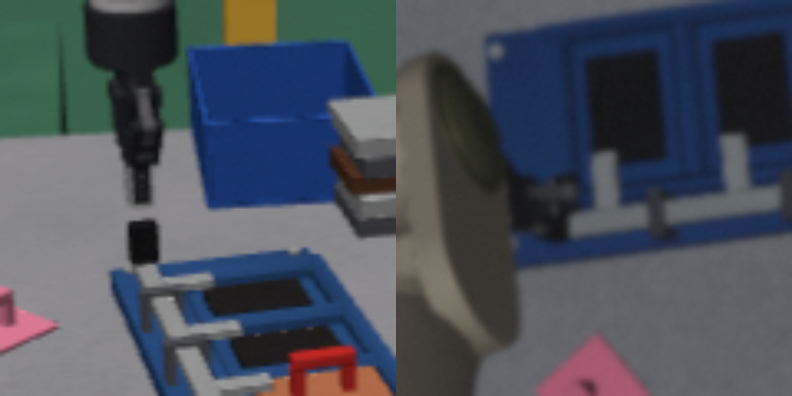

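```bash
python3 -c "
from h import *
d=optics.get_image('side');t=optics.get_image('top')
print(proj(d,[[.216,.506,.193],[.4385,.3035,.1305],[.439,.3032,.0655],[.439,.3035,.0885],[.439,.3032,.11]]))
s=observe();print(s['position'],s['q'],s['grip_width'])
cv2.imwrite('pics/k3.png',np.hstack([cv2.resize(d['pixels'][60:220,210:340],(520,600),interpolation=cv2.INTER_CUBIC)]))
cv2.imwrite('pics/d.png',d['pixels'])
im=cv2.imread('pics/side0.png'); print(proj(d,[.216,.506,.193]))
"
```

```text
[[214.12463202 124.06871755]
 [291.68812776 163.51443992]
 [293.03452591 185.2241842 ]
 [292.62503545 177.61600235]
 [292.24459432 170.47921358]]
[0.43894968 0.30315691 0.06528958] [ 2.19071051e+01  2.76367652e+01  8.81037887e+01 -1.59714217e-03
  6.42666873e+01 -7.65123046e+01] -0.00014842882754180283
[[214.12463202 124.06871755]]
```

View pics/k3.png

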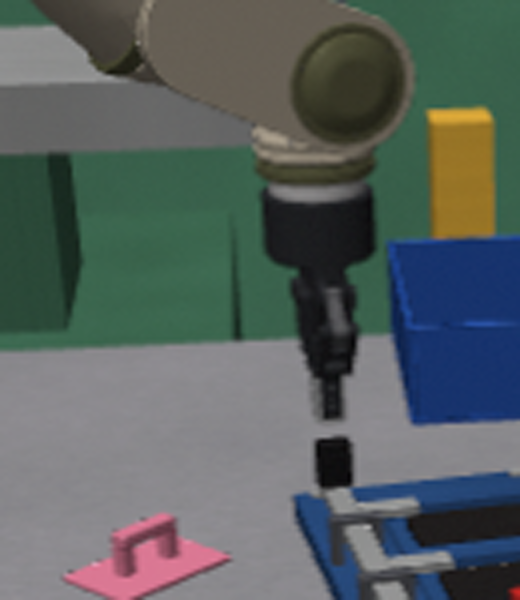

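```bash
python3 -c "
from h import *
g=grab();T,S=g['top'],g['side']
print('now',tri((T,S),([145,252],[292.5,171.5])), proj(T,[.439,.3032,.0655]),proj(T,[.439,.3032,.107]))
print('start proj',proj(T,[.216,.506,.193]),proj(S,[.216,.506,.193]))
a=cv2.imread('pics/top0.png')[320:420,0:100];b=cv2.imread('pics/side0.png')[50:150,150:250];c=T['pixels'][210:310,100:200]
for i in (a,b,c): pass
cv2.imwrite('pics/k4.png',cv2.resize(np.hstack([a,b]),(800,400),interpolation=cv2.INTER_CUBIC))
"
```

```text
now [0.44269896 0.29297182 0.11136611] [[147.59812138 257.12476718]] [[141.38213495 255.16690737]]
start proj [[ 33.21718456 350.65207029]] [[214.12463202 124.06871755]]
```

View pics/k4.png

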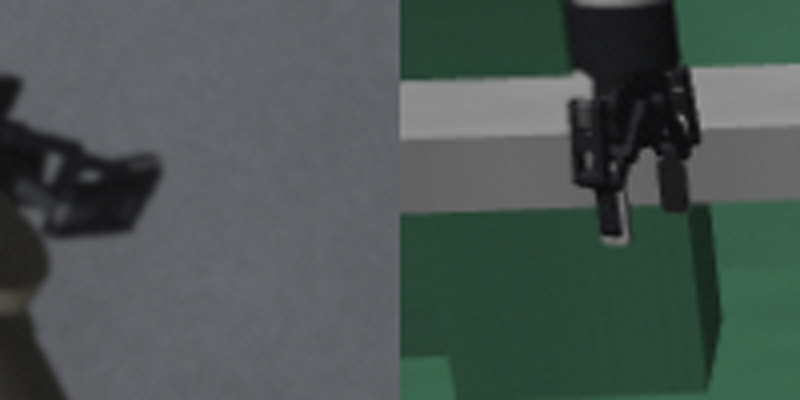

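Reported TCP z and the visible fingertips disagree by about 42 mm (tips at px 292.5,171.5 are about 0.107 high, while the state says 0.065), with the same offset in the start picture. I'll calibrate by gently touching the knob top with shut fingers.

move_arm:
  series: "0 0 0.7 0 -1;0 0 1.2 0 -1;0 0 1.3 0 -1;0 0 1.4 0 -1;0 0 1.4 0 -1"

```text
time_s: 6.22
position: [0.439, 0.3032, 0.0514]
tool_rot: [[-0.989, -0.146, 0.0], [-0.146, 0.989, 0.0], [-0.0, 0.0, -1.0]]
ft_force: [-0.1, -0.5, 0.4]
grip_width: 0.0
gripper_force: 0.0
```

move_arm:
  series: "0 0 0.1 0 -1;0 0 0.1 0 -1;0 0 0.2 0 -1;0 0 0.2 0 -1"

```text
time_s: 6.72
position: [0.4392, 0.3033, 0.0505]
tool_rot: [[-0.989, -0.147, 0.001], [-0.147, 0.989, 0.0], [-0.001, 0.0, -1.0]]
ft_force: [-3.0, -1.9, 11.5]
grip_width: 0.0
gripper_force: 5.8
```

move_arm:
  series: "0 0 0.1 0 -1;0 0 0.1 0 -1;0 0 0.2 0 -1;0 0 0.2 0 -1"

```text
time_s: 7.22
position: [0.4393, 0.3034, 0.0503]
tool_rot: [[-0.989, -0.147, 0.003], [-0.147, 0.989, 0.001], [-0.003, 0.0, -1.0]]
ft_force: [-8.2, -4.2, 28.9]
grip_width: -0.0
gripper_force: 14.4
```

Contact at reported z ≈ 0.0508, so true tip z = reported + 0.038. I'll use that offset from here on: raise, open, straddle the knob, grip.

move_arm:
  series: "0 0 -2.5 0 -1;0 0 -4 0 1;0 0 -4 0 1;0 0 -4 0 1;0 0 -4 0 1;0 0 -4 0 1"

```text
time_s: 7.98
position: [0.4388, 0.3031, 0.0868]
tool_rot: [[-0.989, -0.146, -0.001], [-0.146, 0.989, -0.0], [0.001, -0.0, -1.0]]
ft_force: [-0.3, 0.1, -0.5]
grip_width: 0.0848
gripper_force: 0.0
```

move_arm:
  series: "0 0 2 0 1;0 0 4 0 1;0 0 5.2 0 1;0 0 5.8 0 1;0 0 5.8 0 -1;0 0 5.8 0 -1;0 0 5.8 0 -1;0 0 5.8 0 -1"

```text
time_s: 8.98
position: [0.4391, 0.3033, 0.0297]
tool_rot: [[-0.989, -0.146, 0.001], [-0.146, 0.989, 0.001], [-0.001, 0.0, -1.0]]
ft_force: [-2.4, -1.3, 15.0]
grip_width: 0.013
gripper_force: 52.8
```

move_arm:
  series: "0 0 -0.15 0 -1;0 0.7 -0.15 0 -1;0 1.4 -0.15 0 -1;0 2.1 -0.15 0 -1;0 2.5 -0.15 0 -1;0 2.5 -0.15 0 -1"

```text
time_s: 9.72
position: [0.4353, 0.3278, 0.0299]
tool_rot: [[-0.989, -0.147, -0.001], [-0.147, 0.989, -0.0], [0.001, -0.0, -1.0]]
ft_force: [4.4, 2.1, -15.5]
grip_width: 0.0127
gripper_force: 49.8
```

move_arm:
  series: "0 0.5 0.1 0 -1;0 1 0.1 0 -1;0 1.4 0.1 0 -1;0 1.6 0.1 0 -1;0 1.8 0.1 0 -1;0 1.8 0.1 0 -1"

```text
time_s: 10.48
position: [0.4335, 0.3395, 0.0298]
tool_rot: [[-0.989, -0.147, -0.001], [-0.147, 0.989, -0.012], [0.002, -0.012, -1.0]]
ft_force: [8.3, -38.2, 0.5]
grip_width: 0.0125
gripper_force: 52.5
```

move_arm:
  series: "0 -0.55 0 0 -1;0 -0.55 0 0 1;0 -0.55 0 0 1;0 -0.55 0 0 1;0 -0.55 -3 0 1;0 -0.55 -8 0 1;0 -0.55 -13 0 1;0 -0.55 -13 0 1"

```text
time_s: 11.48
position: [0.4348, 0.3414, 0.1637]
tool_rot: [[-0.989, -0.147, 0.007], [-0.147, 0.989, 0.004], [-0.008, 0.003, -1.0]]
ft_force: [0.2, 0.1, -0.7]
grip_width: 0.0854
gripper_force: 0.0
```

```bash
python3 -c "
from h import *
g=grab()
for t in('bolt_knob','worn0','plate0'):
  for c in g: print(t,c,[(np.round(r['point'],3).tolist(),round(r['score'],2)) for r in spotter.mark_of(t,c)][:5])
for yc,p in((98,(.566,.073)),):
  for z in(.15,.07-.006-.019-.038): print(delta([*p,z],98.4))"
```

```text
bolt_knob top [([0.433, 0.337, 0.09], 0.71)]
bolt_knob side [([0.435, 0.338, 0.088], 0.89), ([0.544, 0.174, 0.026], 0.48)]
worn0 top [([0.566, 0.072, 0.029], 0.8), ([0.302, 0.276, -0.0], 0.78)]
worn0 side [([0.567, 0.073, 0.027], 0.93), ([0.305, 0.278, -0.001], 0.79)]
plate0 top [([0.62, -0.237, 0.002], 0.97), ([0.589, -0.378, -0.001], 0.88), ([0.758, -0.382, 0.004], 0.69), ([0.216, -0.41, 0.002], 0.68), ([0.774, -0.041, 0.001], 0.16)]
plate0 side [([0.615, -0.235, 0.001], 0.96), ([0.218, -0.409, -0.001], 0.75), ([0.594, -0.381, 0.0], 0.74), ([0.765, -0.382, -0.003], 0.6)]
(array([ -9.22, -28.37,   0.9 ]), np.float64(0.0))
(array([ -9.25, -28.37,  15.2 ]), np.float64(0.0))
```

move_arm:
  series: "-2 -6 0 0 1;-4 -12 0 0 1;-6 -18 0 0 1;-8 -24 0 0 1;-9.2 -28.4 2 0 1;-9.2 -28.4 5 0 1;-9.2 -28.4 5 0 1;-9.2 -28.4 5 0 1"

```text
time_s: 12.88
position: [0.5664, 0.0733, 0.1108]
tool_rot: [[-0.989, -0.147, 0.001], [-0.147, 0.989, -0.0], [-0.001, -0.0, -1.0]]
ft_force: [0.7, 0.3, 0.2]
grip_width: 0.0853
gripper_force: 0.0
```

```bash
python3 -c "
from h import *
print(delta([.566,.073,.007],98.4))
g=grab()
for c in g: print([b[:2] for b in blobs(g[c]['pixels'],'red')])
cv2.imwrite('pics/w.png',np.hstack([cv2.resize(g['side']['pixels'][120:260,260:400],(400,400)),cv2.resize(g['top']['pixels'][150:290,120:300],(500,400))])[:,:800])"
```

```text
(array([ 0.06, -0.02, 10.38]), np.float64(0.1))
[([289.9, 114.5], 88), ([245.1, 214.4], 24), ([514.0, 317.5], 258)]
[([445.4, 203.2], 107), ([347.2, 220.4], 177), ([235.3, 464.3], 756)]
```

View pics/w.png

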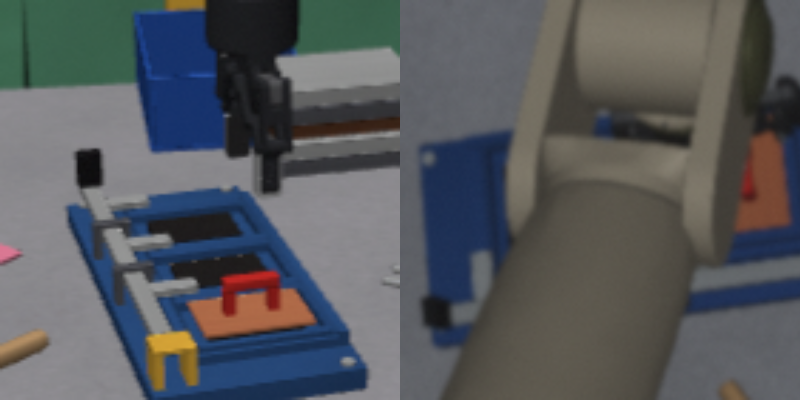

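The side crop shows the tongues now over the walls, clear of the worn plate, and the gripper's fingers (235,150 and 268,185) centred above the red bar (250,285). Descend and grip.

move_arm:
  series: "0.05 0 4 0 1;0.05 0 8 0 1;0.05 0 9.7 0 1;0.05 0 10.2 0 1;0.05 0 10.2 0 -1;0.05 0 10.2 0 -1;0.05 0 10.2 0 -1;0.05 0 10.2 0 -1"

```text
time_s: 13.98
position: [0.5658, 0.0728, 0.0083]
tool_rot: [[-0.989, -0.146, 0.001], [-0.146, 0.989, 0.0], [-0.001, 0.0, -1.0]]
ft_force: [-1.5, 0.6, 4.3]
grip_width: 0.0128
gripper_force: 53.1
```

move_arm:
  series: "0 0 -2 0 -1;0 0 -6 0 -1;0 0 -11 0 -1;0 0 -12 0 -1;0 0 -12 0 -1"

```text
time_s: 14.6
position: [0.5653, 0.0727, 0.1274]
tool_rot: [[-0.989, -0.146, -0.0], [-0.146, 0.989, 0.0], [0.0, 0.0, -1.0]]
ft_force: [-0.4, -0.2, -3.4]
grip_width: 0.0132
gripper_force: 50.5
```

```bash
python3 -c "
from h import *
s=observe();print(s['position'],s['ft_force'],s['grip_width'])
print(delta([.442,-.389,.12],97.1),delta([.442,-.389,.005+.034-.019-.038],97.1))"
```

```text
[0.56529223 0.07273608 0.12742257] [-0.38047992 -0.23800626 -3.35501232] 0.013176686237761064
(array([ 18.96, -43.87,   0.75]), np.float64(1.3)) (array([ 18.95, -43.87,  14.55]), np.float64(1.3))
```

move_arm:
  series: "2.4 -5.5 0 0 -1;4.8 -11 0 0 -1;7.1 -16.5 0 0 -1;9.5 -22 0 0 -1;11.9 -27.5 0 0 -1;14.2 -33 0 0 -1;16.6 -38.5 0 1 -1;19 -43.9 0 1.3 -1"

```text
time_s: 15.6
position: [0.4405, -0.3905, 0.1255]
tool_rot: [[-0.992, -0.123, -0.002], [-0.123, 0.992, 0.003], [0.002, 0.003, -1.0]]
ft_force: [0.4, -0.4, -2.4]
grip_width: 0.013
gripper_force: 50.4
```

```bash
python3 -c "
from h import *
g=grab();s=observe();print(s['position'],s['grip_width'])
for t in('worn0','tray_in','plate0'):
  for c in g: print(t,c,[(np.round(r['point'],3).tolist(),round(r['score'],2)) for r in spotter.mark_of(t,c)][:5])
print(delta([.442,-.389,-.018],97.1))"
```

```text
[ 0.43934623 -0.39392609  0.12500837] 0.012968353958617644
worn0 top [([0.3, 0.273, -0.003], 0.67)]
worn0 side [([0.443, -0.398, 0.142], 0.6), ([0.306, 0.278, 0.0], 0.56)]
tray_in top []
tray_in side [([0.443, -0.388, 0.0], 0.94), ([0.443, -0.399, 0.141], 0.4)]
plate0 top [([0.215, -0.41, 0.002], 0.9), ([0.59, -0.379, -0.002], 0.76), ([0.614, -0.27, 0.004], 0.69), ([0.757, -0.385, 0.007], 0.6)]
plate0 side [([0.221, -0.409, -0.002], 0.97), ([0.764, -0.38, -0.0], 0.61), ([0.614, -0.273, -0.002], 0.6)]
(array([ 0.03, -0.11, 14.54]), np.float64(0.1))
```

move_arm:
  series: "0 0 0 0 -1;0 0 4 0 -1;0 0 8 0 -1;0 0 11.5 0 -1;0 0 13.2 0 -1;0 0 13.8 0 -1;0 0 14 0 -1;0 0 14 0 -1"

```text
time_s: 17.0
position: [0.4423, -0.3896, -0.0114]
tool_rot: [[-0.992, -0.124, 0.001], [-0.124, 0.992, -0.001], [-0.001, -0.001, -1.0]]
ft_force: [0.6, -0.9, -1.5]
grip_width: 0.013
gripper_force: 50.4
```

move_arm:
  series: "0 0 0.2 0 -1;0 0 0.35 0 -1;0 0 0.5 0 -1;0 0 0.5 0 -1"

```text
time_s: 17.5
position: [0.442, -0.3895, -0.0164]
tool_rot: [[-0.992, -0.124, 0.0], [-0.124, 0.992, -0.001], [-0.0, -0.001, -1.0]]
ft_force: [-1.5, 0.9, 6.3]
grip_width: 0.0127
gripper_force: 51.4
```

move_arm:
  series: "0 0 0 0 -0.3;0 0 0 0 -0.3;0 0 0 0 -0.3;0 0 -2 0 -0.3;0 0 -6 0 0;0 0 -11 0 1;0 0 -11 0 1"

```text
time_s: 18.38
position: [0.4432, -0.3909, 0.0966]
tool_rot: [[-0.992, -0.124, 0.005], [-0.124, 0.992, -0.006], [-0.004, -0.007, -1.0]]
ft_force: [-0.0, -0.6, -1.0]
grip_width: 0.0772
gripper_force: 0.0
```

```bash
cat >> h.py <<'E'
def rect(d,mask,z):
    cs,_=cv2.findContours(mask.astype(np.uint8),cv2.RETR_EXTERNAL,cv2.CHAIN_APPROX_NONE); k=max(cs,key=cv2.contourArea).reshape(-1,2)
    w=ray(d,k,z)[:,:2].astype(np.float32); r=cv2.minAreaRect(w*1000)
    a=r[2]; a=a if r[1][0]>r[1][1] else a-90
    return np.round(r[0],1).tolist(),np.round(r[1],1).tolist(),round(a,1)
def yplates():
    g=grab()
    for c,a,m in blobs(g['top']['pixels'],'yellow'): print('bar top',c,a,rect(g['top'],m,.045))
    for r in spotter.cut_out('plate0','top'): print('slab',round(r['score'],2),rect(g['top'],r['pixels'],.014))
    for c in g: print(c,[(np.round(r['point'],3).tolist(),round(r['score'],2)) for r in spotter.mark_of('plate0',c)][:6])
    return g
E
python3 -c "
from h import *
g=yplates()
for c in g: print(c,[(np.round(r['point'],3).tolist(),round(r['score'],2)) for r in spotter.mark_of('worn0',c)][:3])
print(delta([.5905,-.38,.12],88.3))"
```

```text
bar top [383.7, 192.7] 72 ([609.2, -271.2], [46.3, 10.2], 5.5)
bar top [427.2, 201.8] 72 ([587.9, -379.2], [10.0, 46.0], -1.5)
slab 0.98 ([755.7, -382.0], [76.7, 115.8], -48.8)
slab 0.94 ([611.9, -270.2], [114.3, 77.4], 5.8)
slab 0.76 ([214.2, -407.3], [76.6, 110.3], -39.2)
slab 0.68 ([589.6, -378.0], [73.4, 112.6], -2.8)
slab 0.56 ([461.9, 315.1], [60.9, 123.8], -81.6)
slab 0.45 ([529.5, 175.6], [190.8, 420.2], -81.5)
top [([0.591, -0.378, 0.001], 0.8), ([0.758, -0.385, 0.004], 0.73), ([0.215, -0.41, 0.002], 0.61)]
side [([0.611, -0.272, -0.001], 0.78), ([0.22, -0.409, -0.002], 0.78), ([0.593, -0.377, -0.003], 0.74)]
top [([0.304, 0.273, -0.001], 0.7)]
side [([0.446, -0.39, 0.001], 0.74)]
(array([-14.88,  -0.95,  -2.84]), np.float64(8.8))
```

move_arm:
  series: "-4 0 -1 3 1;-8 -0.3 -2 6 1;-12 -0.7 -2.5 8.8 1;-14.9 -0.8 -2.8 9 1;-14.9 -0.8 -2.8 9 1;-14.9 -0.8 -2.8 9 1"

```text
time_s: 19.48
position: [0.59, -0.3788, 0.1201]
tool_rot: [[-0.999, 0.033, -0.001], [0.033, 0.999, 0.001], [0.001, 0.001, -1.0]]
ft_force: [-0.3, -0.4, 0.3]
grip_width: 0.0858
gripper_force: 0.0
```

```bash
python3 -c "
from h import *
g=grab()
print(delta([.591,-.379,-.014],88.1))
for c in g: print(c,[(np.round(r['point'],3).tolist(),round(r['score'],2)) for r in spotter.mark_of('plate0',c)][:6])"
```

```text
(array([-1.200e-01,  1.000e-02,  1.347e+01]), np.float64(-0.0))
top [([0.756, -0.383, 0.002], 0.75), ([0.215, -0.412, 0.003], 0.72), ([0.546, 0.171, 0.003], 0.72)]
side [([0.22, -0.408, -0.001], 0.86), ([0.61, -0.27, -0.001], 0.71), ([0.765, -0.382, -0.004], 0.69), ([0.591, -0.381, -0.003], 0.62)]
```

move_arm:
  series: "-0.1 0 4.5 0 1;-0.1 0 9 0 1;-0.1 0 12.5 0 1;-0.1 0 13.4 0 1;-0.1 0 13.4 0 -1;-0.1 0 13.4 0 -1;-0.1 0 13.4 0 -1;-0.1 0 13.4 0 -1"
  force: 70

```text
time_s: 20.68
position: [0.5921, -0.3792, -0.0122]
tool_rot: [[-0.999, 0.033, 0.001], [0.033, 0.999, -0.001], [-0.001, -0.001, -1.0]]
ft_force: [-4.0, 6.5, 24.8]
grip_width: 0.013
gripper_force: 59.6
```

move_arm:
  series: "0 0 -2 0 -1;0 0 -6 0 -1;0 0 -11 0 -1;0 0 -14 0 -1;0 0 -14 0 -1"

```text
time_s: 21.3
position: [0.5924, -0.3793, 0.1288]
tool_rot: [[-0.999, 0.033, 0.003], [0.033, 0.999, -0.003], [-0.003, -0.003, -1.0]]
ft_force: [-0.6, -0.5, -4.7]
grip_width: 0.0127
gripper_force: 68.6
```

```bash
python3 -c "
from h import *
s=observe();print(s['position'],s['ft_force'],s['grip_width'])
print(delta([.549,.1712,.13],98.4),delta([.5636,.0723,.13],98.4))"
```

```text
[ 0.59236316 -0.37931077  0.12877525] [-0.63322354 -0.50953327 -4.71922524] 0.012721450653083118
(array([ 6.13, 54.88, -0.28]), np.float64(-10.3)) (array([ 4.35, 45.04, -0.25]), np.float64(-10.3))
```

move_arm:
  series: "0.5 5.5 0 -1 -1;1.1 11.2 0 -3 -1;1.7 17 0 -4 -1;2.2 22.6 0 -6 -1;2.8 28.2 0 -8 -1;3.3 33.8 0 -10 -1;3.9 39.4 0 -10.3 -1;4.4 45 0 -10.3 -1"

```text
time_s: 22.3
position: [0.561, 0.0742, 0.1246]
tool_rot: [[-0.989, -0.146, -0.004], [-0.146, 0.989, 0.0], [0.004, 0.001, -1.0]]
ft_force: [1.7, -0.3, -3.5]
grip_width: 0.0124
gripper_force: 68.9
```

move_arm:
  series: "0 0 0 0 -1;0 0 1.5 0 -1;0 0 3 0 -1;0 0 3.5 0 -1;0 0 3.5 0 -1"

```text
time_s: 22.92
position: [0.5624, 0.0717, 0.0912]
tool_rot: [[-0.989, -0.145, -0.001], [-0.145, 0.989, 0.0], [0.001, 0.0, -1.0]]
ft_force: [0.9, 0.1, -2.5]
grip_width: 0.0128
gripper_force: 69.2
```

```bash
python3 -c "
from h import *
g=grab();s=observe();print(s['position'],s['grip_width'],s['ft_force'])
for t in('plate0','bay0'):
  for c in g: print(t,c,[(np.round(r['point'],3).tolist(),round(r['score'],2)) for r in spotter.mark_of(t,c)][:6])
for c in g: print(c,[b[:2] for b in blobs(g[c]['pixels'],'yellow')])
print(delta([.5636,.0723,.03+.002-.0122],98.4))
i=g['side']['pixels'];cv2.imwrite('pics/p.png',cv2.resize(i[120:270,260:430],None,fx=4,fy=4))"
```

```text
[0.56286371 0.07199009 0.09210938] 0.012607398234780008 [ 0.10155674 -0.11568844 -3.94212067]
plate0 top [([0.757, -0.384, 0.001], 0.96), ([0.611, -0.27, 0.003], 0.85), ([0.215, -0.412, 0.002], 0.85), ([0.561, 0.074, 0.103], 0.53)]
plate0 side [([0.218, -0.41, -0.001], 0.96), ([0.76, -0.382, -0.001], 0.93), ([0.608, -0.27, -0.003], 0.91), ([0.561, 0.073, 0.103], 0.76)]
bay0 top [([0.536, 0.27, 0.018], 0.98), ([0.561, 0.07, 0.024], 0.63)]
bay0 side [([0.536, 0.268, 0.02], 0.97), ([0.566, 0.072, 0.025], 0.88), ([0.544, 0.171, 0.024], 0.69)]
top [([383.7, 192.7], 72), ([279.6, 240.7], 166)]
side [([323.5, 114.9], 195), ([339.2, 191.7], 67), ([354.5, 190.8], 54), ([319.9, 243.9], 222), ([394.9, 306.8], 288)]
(array([-0.08, -0.01,  7.24]), np.float64(0.0))
```

View pics/p.png

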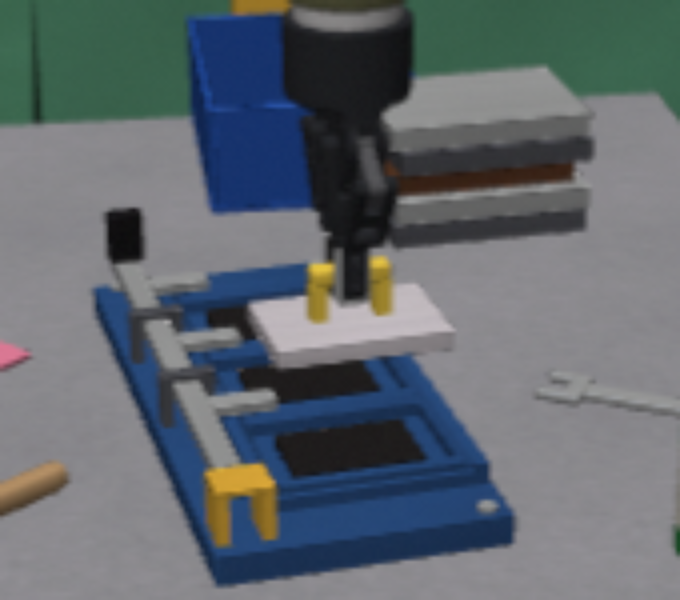

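move_arm:
  series: "-0.2 0 2 0 -1;-0.2 0 4 0 -1;-0.2 0 5.5 0 -1;-0.2 0 6.2 0 -1;-0.2 0 6.7 0 -1;-0.2 0 6.9 0 -1;-0.2 0 7.1 0 -1;-0.2 0 7.1 0 -1"

```text
time_s: 24.22
position: [0.5646, 0.0726, 0.0209]
tool_rot: [[-0.989, -0.146, 0.0], [-0.146, 0.989, -0.0], [-0.0, -0.0, -1.0]]
ft_force: [0.0, 0.3, -3.7]
grip_width: 0.0125
gripper_force: 69.2
```

move_arm:
  series: "0 0 0.1 0 -1;0 0 0.2 0 -1;0 0 0.3 0 -1;0 0 0.4 0 -1;0 0 0.4 0 -1"

```text
time_s: 24.85
position: [0.5645, 0.0726, 0.0167]
tool_rot: [[-0.989, -0.146, -0.0], [-0.146, 0.989, -0.0], [0.0, 0.0, -1.0]]
ft_force: [0.1, 0.5, -4.1]
grip_width: 0.0124
gripper_force: 69.3
```

move_arm:
  series: "0 0 0.1 0 -1;0 0 0.2 0 -1;0 0 0.3 0 -1;0 0 0.4 0 -1;0 0 0.4 0 -1"

```text
time_s: 25.48
position: [0.5647, 0.0726, 0.0136]
tool_rot: [[-0.989, -0.146, 0.001], [-0.146, 0.989, -0.0], [-0.001, -0.0, -1.0]]
ft_force: [-2.2, -0.4, 4.9]
grip_width: 0.0129
gripper_force: 70.5
```

move_arm:
  series: "0 0 0.15 0 -1;0 0 0.3 0 -1;0 0 0.45 0 -1;0 0 0.6 0 -1;0 0 0.6 0 -1"

```text
time_s: 26.1
position: [0.5647, 0.0727, 0.0098]
tool_rot: [[-0.989, -0.147, 0.002], [-0.147, 0.989, -0.0], [-0.002, -0.001, -1.0]]
ft_force: [-10.6, -0.1, 27.0]
grip_width: 0.0123
gripper_force: 73.4
```

move_arm:
  series: "0 0 -0.3 0 -1;0 0 -0.3 0 0;0 0 -0.3 0 0;0 0 -3 0 0;0 0 -6 0 -1;0 0 -6 0 -1;0 0 -6 0 -1;0 0 -6 0 -1"

```text
time_s: 27.1
position: [0.564, 0.0726, 0.0657]
tool_rot: [[-0.989, -0.146, -0.002], [-0.146, 0.989, 0.0], [0.002, 0.0, -1.0]]
ft_force: [-0.8, 0.1, -0.6]
grip_width: -0.0003
gripper_force: 0.0
```

```bash
python3 -c "
from h import *
g=yplates();s=observe();print(s['position'],s['grip_width'],s['ft_force'])
print(delta([.5646,.0726,.042],98.4))
i=g['side']['pixels'];cv2.imwrite('pics/p2.png',cv2.resize(i[150:270,270:410],None,fx=5,fy=5,interpolation=cv2.INTER_CUBIC))"
```

```text
bar top [383.7, 192.7] 72 ([609.2, -271.2], [46.3, 10.2], 5.5)
bar top [279.6, 240.6] 165 ([486.9, -15.9], [37.0, 27.0], 1.5)
slab 0.98 ([213.8, -408.7], [76.2, 109.0], -39.2)
slab 0.94 ([611.1, -270.5], [112.6, 76.9], 6.6)
slab 0.67 ([756.4, -382.6], [76.3, 114.7], -48.4)
slab 0.64 ([551.9, 56.9], [77.1, 44.0], 7.2)
slab 0.37 ([534.1, 290.6], [81.0, 18.8], 7.9)
top [([0.563, 0.075, 0.023], 0.98), ([0.615, -0.272, -0.0], 0.9), ([0.216, -0.41, 0.003], 0.73)]
side [([0.22, -0.408, -0.004], 0.88), ([0.565, 0.072, 0.023], 0.81), ([0.764, -0.383, -0.006], 0.63), ([0.609, -0.271, -0.001], 0.62)]
[0.56439339 0.07264259 0.06647428] 6.0078674682816176e-05 [0.54544012 0.10213853 0.18911724]
(array([-0.02, -0.01,  2.45]), np.float64(0.0))
```

View pics/p2.png

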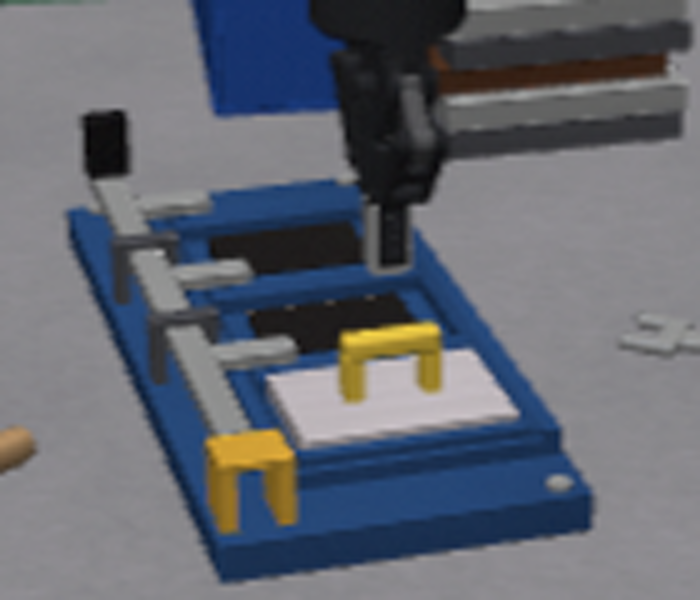

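The plate lies square in its bay (crop 270–520, 350–445), nearly flush. Press from the bar top with shut fingers.

move_arm:
  series: "0 0 1 0 -1;0 0 2 0 -1;0 0 2.4 0 -1;0 0 2.6 0 -1;0 0 2.8 0 -1;0 0 2.9 0 -1;0 0 3 0 -1;0 0 3 0 -1"

```text
time_s: 28.35
position: [0.5645, 0.0726, 0.0368]
tool_rot: [[-0.989, -0.146, 0.0], [-0.146, 0.989, 0.0], [-0.0, -0.0, -1.0]]
ft_force: [-0.4, 0.8, -0.3]
grip_width: -0.0002
gripper_force: 0.0
```

move_arm:
  series: "0 0 0.1 0 -1;0 0 0.2 0 -1;0 0 0.2 0 -1"

```text
time_s: 28.72
position: [0.5645, 0.0726, 0.0347]
tool_rot: [[-0.989, -0.146, -0.0], [-0.146, 0.989, 0.0], [0.0, 0.0, -1.0]]
ft_force: [-0.4, 0.6, 0.2]
grip_width: -0.0001
gripper_force: 0.0
```

move_arm:
  series: "0 0 0.1 0 -1;0 0 0.2 0 -1;0 0 0.3 0 -1;0 0 0.3 0 -1"

```text
time_s: 29.22
position: [0.5645, 0.0726, 0.0321]
tool_rot: [[-0.989, -0.146, 0.0], [-0.146, 0.989, -0.0], [-0.0, -0.0, -1.0]]
ft_force: [-0.6, 0.2, 3.7]
grip_width: -0.0001
gripper_force: 1.8
```

move_arm:
  series: "0 0 0.1 0 -1;0 0 0.2 0 -1;0 0 0.2 0 -1"

```text
time_s: 29.6
position: [0.5646, 0.0726, 0.032]
tool_rot: [[-0.989, -0.147, 0.002], [-0.147, 0.989, -0.0], [-0.001, -0.001, -1.0]]
ft_force: [-8.1, -0.4, 21.9]
grip_width: -0.0002
gripper_force: 10.4
```

move_arm:
  series: "0 0 0.1 0 -1;0 0 0.1 0 -1;0 0 -2 0 -1;0 0 -6 0 1;0 0 -10 0 1;0 0 -10 0 1"

```text
time_s: 30.35
position: [0.566, 0.0726, 0.1326]
tool_rot: [[-0.989, -0.147, 0.006], [-0.147, 0.989, -0.0], [-0.006, -0.001, -1.0]]
ft_force: [-0.4, 0.4, -0.7]
grip_width: 0.0543
gripper_force: 0.0
```

```bash
python3 -c "
from h import *
g=yplates()
print(delta([.612,-.271,.12],95.8))"
```

```text
bar top [383.7, 192.7] 73 ([609.3, -271.4], [46.3, 10.2], 6.2)
bar top [244.3, 210.8] 61 ([562.9, 74.9], [43.4, 12.0], 9.6)
bar top [279.6, 240.6] 167 ([486.6, -16.4], [36.8, 28.1], 7.6)
slab 0.85 ([559.3, 65.7], [98.1, 62.7], 8.8)
slab 0.84 ([215.1, -408.5], [75.4, 109.5], -37.8)
slab 0.79 ([611.0, -270.4], [112.1, 76.5], 6.2)
slab 0.79 ([755.2, -382.3], [78.0, 115.4], -50.2)
top [([0.217, -0.409, 0.004], 0.89), ([0.616, -0.27, 0.0], 0.85), ([0.757, -0.384, 0.001], 0.78)]
side [([0.217, -0.407, -0.005], 0.88), ([0.566, 0.072, 0.022], 0.71), ([0.612, -0.274, -0.003], 0.6), ([0.763, -0.383, -0.003], 0.59)]
(array([  0.27, -34.7 ,   0.84]), np.float64(2.6))
```

move_arm:
  series: "0 -5.5 0 0 1;0 -11 0 0 1;0 -16.5 0 0 1;0.1 -22 0 1 1;0.2 -27.5 0 2 1;0.3 -32 0.5 2.5 1;0.3 -34.7 0.8 2.5 1;0.3 -34.7 0.8 2.5 1"

```text
time_s: 31.6
position: [0.6118, -0.2726, 0.1199]
tool_rot: [[-0.995, -0.101, -0.002], [-0.101, 0.995, 0.001], [0.002, 0.002, -1.0]]
ft_force: [0.5, 0.5, -0.4]
grip_width: 0.0854
gripper_force: 0.0
```

move_arm:
  series: "0 0 0 0 1;0 0 0 0 1"

```text
time_s: 31.85
position: [0.6125, -0.2699, 0.122]
tool_rot: [[-0.995, -0.104, -0.0], [-0.104, 0.995, 0.0], [0.0, 0.0, -1.0]]
ft_force: [0.4, 0.0, 0.6]
grip_width: 0.0852
gripper_force: 0.0
```

```bash
python3 -c "
from h import *
print(delta([.612,-.271,-.013],95.8),observe()['position'])
for c in ['side']: optics.get_image(c);print(c,[(np.round(r['point'],3).tolist(),round(r['score'],2)) for r in spotter.mark_of('plate0',c)][:6])"
```

```text
(array([ 0.06, -0.11, 13.5 ]), np.float64(0.2)) [ 0.61245472 -0.2698747   0.12196395]
side [([0.566, 0.074, 0.023], 0.81), ([0.764, -0.382, -0.002], 0.67), ([0.219, -0.407, -0.002], 0.6)]
```

move_arm:
  series: "0 -0.1 4.5 0 1;0 -0.1 9 0 1;0 -0.1 12.5 0 1;0 -0.1 13.2 0 1;0 -0.1 13.2 0 -1;0 -0.1 13.2 0 -1;0 -0.1 13.2 0 -1;0 -0.1 13.2 0 -1"

```text
time_s: 32.95
position: [0.6127, -0.2721, -0.0094]
tool_rot: [[-0.995, -0.103, 0.001], [-0.103, 0.995, -0.0], [-0.001, -0.001, -1.0]]
ft_force: [-5.9, 1.0, 22.7]
grip_width: 0.0128
gripper_force: 55.5
```

move_arm:
  series: "0 0 -2 0 -1;0 0 -6 0 -1;0 0 -11 0 -1;0 0 -14 0 -1;0 0 -14 0 -1"

```text
time_s: 33.58
position: [0.6131, -0.2724, 0.1317]
tool_rot: [[-0.995, -0.103, 0.003], [-0.103, 0.995, -0.002], [-0.003, -0.003, -1.0]]
ft_force: [0.2, 0.3, -4.3]
grip_width: 0.0122
gripper_force: 69.2
```

```bash
python3 -c "
from h import *
s=observe();print(s['position'],s['ft_force'],s['grip_width'])
print(delta([.5495,.1712,.13],98.4))"
```

```text
[ 0.61313697 -0.27244878  0.13169957] [ 0.21994559  0.25356254 -4.28988204] 0.012216499795985169
(array([ 1.75, 44.79,  0.05]), np.float64(-2.5))
```

move_arm:
  series: "0.2 5.6 0 0 -1;0.4 11.2 0 -1 -1;0.6 16.8 0 -1 -1;0.8 22.4 0 -2 -1;1 28 0 -2.5 -1;1.2 33.6 0 -2.5 -1;1.4 39.2 0 -2.5 -1;1.6 44.8 0 -2.5 -1"

```text
time_s: 34.58
position: [0.5488, 0.1735, 0.1276]
tool_rot: [[-0.989, -0.146, -0.004], [-0.146, 0.989, -0.0], [0.004, 0.0, -1.0]]
ft_force: [1.4, -0.8, -3.2]
grip_width: 0.0122
gripper_force: 69.3
```

move_arm:
  series: "0 0 0 0 -1;0 0 1.5 0 -1;0 0 3 0 -1;0 0 4 0 -1;0 0 4 0 -1;0 0 4 0 -1"

```text
time_s: 35.33
position: [0.5507, 0.1717, 0.0901]
tool_rot: [[-0.989, -0.146, 0.001], [-0.146, 0.989, 0.0], [-0.001, -0.0, -1.0]]
ft_force: [-0.3, -0.2, -2.8]
grip_width: 0.0124
gripper_force: 69.5
```

```bash
python3 -c "
from h import *
g=grab();s=observe();print(s['position'],s['grip_width'],s['ft_force'])
for t in('plate0','bay0'):
  for c in g: print(t,c,[(np.round(r['point'],3).tolist(),round(r['score'],2)) for r in spotter.mark_of(t,c)][:6])
print(delta([.551,.1715,.034-.010],98.4))"
```

```text
[0.55066953 0.17184291 0.09032981] 0.012318547818718191 [-0.12933493 -1.47998684 -2.86166244]
plate0 top [([0.55, 0.169, 0.104], 0.91), ([0.216, -0.412, -0.001], 0.89), ([0.562, 0.073, 0.023], 0.69), ([0.756, -0.382, 0.002], 0.66)]
plate0 side [([0.566, 0.073, 0.024], 0.93), ([0.762, -0.38, -0.004], 0.78), ([0.218, -0.41, -0.003], 0.72), ([0.55, 0.171, 0.098], 0.59)]
bay0 top [([0.55, 0.172, 0.022], 0.66)]
bay0 side [([0.534, 0.268, 0.022], 0.9), ([0.565, 0.073, 0.026], 0.79), ([0.548, 0.173, 0.028], 0.62)]
(array([-0.04, -0.05,  6.61]), np.float64(0.0))
```

move_arm:
  series: "0 0 2 0 -1;0 0 4 0 -1;0 0 5.5 0 -1;0 0 6.2 0 -1;0 0 6.5 0 -1;0 0 6.8 0 -1;0 0 7 0 -1;0 0 7 0 -1"

```text
time_s: 36.62
position: [0.5505, 0.1719, 0.0201]
tool_rot: [[-0.989, -0.146, 0.0], [-0.146, 0.989, 0.0], [-0.001, 0.0, -1.0]]
ft_force: [-1.1, -0.1, -0.2]
grip_width: 0.0123
gripper_force: 69.8
```

move_arm:
  series: "0 0 0.1 0 -1;0 0 0.2 0 -1;0 0 0.3 0 -1;0 0 0.4 0 -1;0 0 0.4 0 -1"

```text
time_s: 37.25
position: [0.5505, 0.1719, 0.0166]
tool_rot: [[-0.989, -0.147, 0.001], [-0.147, 0.989, 0.0], [-0.001, -0.0, -1.0]]
ft_force: [-3.1, -0.4, 5.2]
grip_width: 0.0121
gripper_force: 70.7
```

move_arm:
  series: "0 0 0.2 0 -1;0 0 0.4 0 -1;0 0 0.6 0 -1;0 0 0.8 0 -1;0 0 0.8 0 -1"

```text
time_s: 37.88
position: [0.5507, 0.172, 0.0126]
tool_rot: [[-0.989, -0.147, 0.004], [-0.147, 0.989, -0.0], [-0.003, -0.001, -1.0]]
ft_force: [-16.8, -3.3, 41.2]
grip_width: 0.0127
gripper_force: 75.5
```

move_arm:
  series: "0 0 -0.4 0 -1;0 0 -0.4 0 0;0 0 -0.4 0 0;0 0 -3 0 0;0 0 -6 0 -1;0 0 -6 0 -1;0 0 -6 0 -1;0 0 -6 0 -1"

```text
time_s: 38.88
position: [0.5498, 0.1718, 0.0666]
tool_rot: [[-0.989, -0.146, -0.002], [-0.146, 0.989, -0.0], [0.002, 0.0, -1.0]]
ft_force: [-0.1, 0.1, 0.6]
grip_width: 0.0001
gripper_force: 0.0
```

```bash
python3 -c "
from h import *
s=observe();print(s['position'],s['grip_width'],delta([.5505,.1719,.034],98.4))
g=grab()
for c in g: print(c,[(np.round(r['point'],3).tolist(),round(r['score'],2)) for r in spotter.mark_of('plate0',c)][:6])
"
```

```text
[0.54983087 0.17180559 0.06664605] 0.00010198921357685096 (array([-0.07, -0.  ,  3.26]), np.float64(0.0))
top [([0.758, -0.382, 0.004], 0.89), ([0.552, 0.171, 0.023], 0.88), ([0.215, -0.408, 0.001], 0.56)]
side [([0.218, -0.41, -0.003], 0.92), ([0.55, 0.17, 0.021], 0.91), ([0.765, -0.382, -0.003], 0.7), ([0.568, 0.071, 0.021], 0.59)]
```

move_arm:
  series: "0 0 1.2 0 -1;0 0 2.2 0 -1;0 0 2.6 0 -1;0 0 2.8 0 -1;0 0 3 0 -1;0 0 3.15 0 -1;0 0 3.3 0 -1;0 0 3.3 0 -1"

```text
time_s: 40.08
position: [0.5503, 0.1719, 0.0348]
tool_rot: [[-0.989, -0.146, -0.0], [-0.146, 0.989, -0.0], [0.0, 0.0, -1.0]]
ft_force: [-0.3, -0.1, -0.1]
grip_width: -0.0
gripper_force: 0.0
```

move_arm:
  series: "0 0 0.1 0 -1;0 0 0.2 0 -1;0 0 0.3 0 -1;0 0 0.3 0 -1"

```text
time_s: 40.58
position: [0.5504, 0.1719, 0.0321]
tool_rot: [[-0.989, -0.146, 0.0], [-0.146, 0.989, -0.0], [-0.0, -0.0, -1.0]]
ft_force: [-1.5, -0.7, 4.3]
grip_width: 0.0002
gripper_force: 1.7
```

move_arm:
  series: "0 0 0.1 0 -1;0 0 0.2 0 -1;0 0 0.3 0 -1;0 0 0.3 0 -1"

```text
time_s: 41.08
position: [0.5505, 0.1719, 0.032]
tool_rot: [[-0.989, -0.147, 0.002], [-0.147, 0.989, -0.0], [-0.002, -0.0, -1.0]]
ft_force: [-10.4, -2.7, 27.1]
grip_width: -0.0001
gripper_force: 14.2
```

Rigid at the same height as the first plate: both are flush. Back up, look at everything, then go to the knob.

move_arm:
  series: "0 0 -3 0 -1;0 0 -8 0 0;4 4 -11 0 1;8 8 -11 0 1;10 14 -11 0 1;10 14 -11 0 1;10 14 -11 0 1"

```text
time_s: 41.95
position: [0.4312, 0.2956, 0.1387]
tool_rot: [[-0.989, -0.147, 0.0], [-0.147, 0.989, -0.0], [-0.0, -0.0, -1.0]]
ft_force: [0.2, 0.9, -0.7]
grip_width: 0.0855
gripper_force: 0.0
```

```bash
python3 -c "
from h import *
g=yplates()
for t in('bolt_knob','worn0','tray_in'):
  for c in g: print(t,c,[(np.round(r['point'],3).tolist(),round(r['score'],2)) for r in spotter.mark_of(t,c)][:3])
print(delta([.4335,.338,.09],98.4),delta([.4335,.338,.030],98.4))
i=g['side']['pixels'];cv2.imwrite('pics/f.png',np.hstack([cv2.resize(i[150:270,270:400],(400,400)),cv2.resize(i[310:410,250:380],(400,400))]))"
```

```text
bar top [243.8, 208.1] 80 ([565.9, 74.7], [49.2, 10.6], 8.7)
bar top [203.5, 213.1] 86 ([552.2, 175.0], [49.5, 11.8], 9.6)
bar top [279.6, 240.6] 164 ([486.9, -15.9], [37.0, 27.0], 1.5)
slab 0.94 ([755.1, -383.0], [78.8, 116.4], -49.3)
slab 0.85 ([214.5, -408.7], [79.5, 111.2], -38.9)
slab 0.77 ([567.8, 74.3], [113.9, 77.7], 8.7)
slab 0.15 ([797.3, -209.8], [95.2, 71.0], 0.0)
top [([0.757, -0.381, 0.005], 0.84), ([0.547, 0.17, 0.024], 0.79), ([0.564, 0.074, 0.022], 0.58), ([0.214, -0.41, 0.003], 0.58)]
side [([0.222, -0.406, -0.003], 0.83), ([0.549, 0.173, 0.022], 0.81)]
bolt_knob top [([0.433, 0.338, 0.09], 0.58)]
bolt_knob side [([0.435, 0.34, 0.087], 0.86)]
worn0 top [([0.303, 0.274, -0.001], 0.76), ([0.446, -0.391, 0.004], 0.74)]
worn0 side [([0.443, -0.392, -0.001], 0.98), ([0.305, 0.278, -0.002], 0.81)]
tray_in top [([0.44, -0.392, 0.003], 0.82), ([0.517, -0.542, 0.006], 0.48)]
tray_in side [([0.444, -0.391, -0.002], 0.33)]
(array([-0.86,  4.16,  4.88]), np.float64(0.0)) (array([-0.86,  4.16, 10.88]), np.float64(0.0))
```

View pics/f.png

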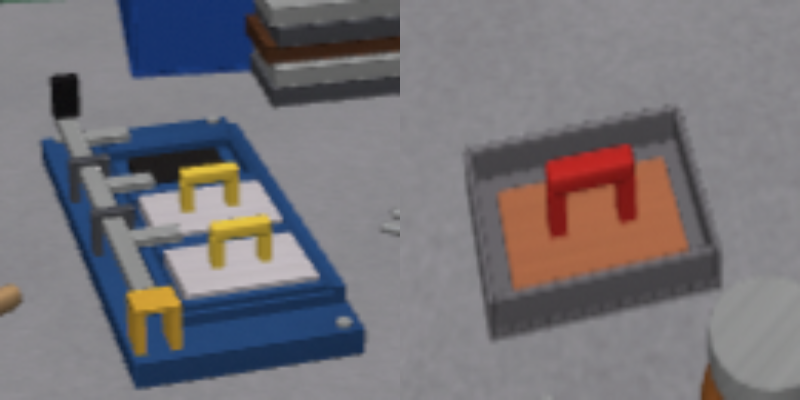

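Both plates sit square and flush (crop 140–320, 180–295), and the worn plate lies flat in the tray (500–690, 160–290). Now the bolt.

move_arm:
  series: "-0.4 2 0 0 1;-0.9 4.2 0 0 1;-0.9 4.2 3 0 1;-0.9 4.2 7 0 1;-0.9 4.2 10 0 1;-0.9 4.2 10.7 0 1;-0.9 4.2 10.7 0 1"

```text
time_s: 43.38
position: [0.4339, 0.3393, 0.0322]
tool_rot: [[-0.989, -0.147, 0.0], [-0.147, 0.989, 0.0], [-0.0, 0.0, -1.0]]
ft_force: [0.6, 0.2, 0.4]
grip_width: 0.0855
gripper_force: 0.0
```

move_arm:
  series: "0 0 0 0 -1;0 0 0 0 -1;0 0 0 0 -1;0 0 -0.1 0 -1;0 -0.5 -0.1 0 -1;0 -1 -0.1 0 -1;0 -1.5 -0.1 0 -1;0 -1.5 -0.1 0 -1"
  force: 50

```text
time_s: 44.38
position: [0.4361, 0.323, 0.0331]
tool_rot: [[-0.989, -0.146, 0.0], [-0.146, 0.989, -0.001], [-0.0, -0.001, -1.0]]
ft_force: [-1.2, -1.2, 6.2]
grip_width: 0.0128
gripper_force: 51.9
```

move_arm:
  series: "0 -0.5 0 0 -1;0 -1 0 0 -1;0 -1.5 0 0 -1;0 -2 0 0 -1;0 -2.5 0 0 -1;0 -3 0 0 -1;0 -3.4 0 0 -1;0 -3.4 0 0 -1"

```text
time_s: 45.38
position: [0.441, 0.2902, 0.0331]
tool_rot: [[-0.989, -0.146, 0.0], [-0.146, 0.989, 0.001], [-0.001, 0.001, -1.0]]
ft_force: [-1.0, 4.0, 4.5]
grip_width: 0.0126
gripper_force: 51.9
```

move_arm:
  series: "0 -0.2 0 0 -1;0 -0.4 0 0 -1;0 -0.4 0 0 -1"

```text
time_s: 45.75
position: [0.441, 0.2904, 0.0331]
tool_rot: [[-0.989, -0.146, 0.001], [-0.146, 0.989, 0.008], [-0.002, 0.008, -1.0]]
ft_force: [-4.4, 28.0, 1.6]
grip_width: 0.0131
gripper_force: 51.5
```

Hard stop after 49.6 mm of travel, so the bolt is home. Let go and retreat.

move_arm:
  series: "0 0.4 0 0 -1;0 0.4 0 0 1;0 0.4 0 0 1;0 0.4 0 0 1;0 0.4 -3 0 1;0 0.4 -8 0 1;4 6 -11 0 1;4 6 -11 0 1"

```text
time_s: 46.75
position: [0.3919, 0.3411, 0.1445]
tool_rot: [[-0.989, -0.149, 0.002], [-0.149, 0.989, 0.001], [-0.002, 0.001, -1.0]]
ft_force: [-0.2, -0.2, -0.4]
grip_width: 0.0853
gripper_force: 0.0
```

```bash
python3 -c "
from h import *
g=grab()
for t in('bolt_knob','plate0','worn0'):
  for c in g: print(t,c,[(np.round(r['point'],3).tolist(),round(r['score'],2)) for r in spotter.mark_of(t,c)][:4])
i=g['side']['pixels'];cv2.imwrite('pics/z.png',cv2.resize(i[150:270,260:400],(700,600)))"
```

```text
bolt_knob top [([0.444, 0.289, 0.089], 0.77)]
bolt_knob side [([0.442, 0.289, 0.086], 0.7)]
plate0 top [([0.552, 0.17, 0.025], 0.85), ([0.562, 0.072, 0.02], 0.85), ([0.763, -0.386, 0.006], 0.78), ([0.214, -0.411, 0.0], 0.75)]
plate0 side [([0.568, 0.074, 0.023], 0.95), ([0.545, 0.168, -0.0], 0.74), ([0.765, -0.381, -0.004], 0.68), ([0.549, 0.172, 0.021], 0.64)]
worn0 top [([0.302, 0.274, -0.003], 0.79), ([0.443, -0.394, 0.003], 0.55)]
worn0 side [([0.306, 0.281, -0.004], 0.95), ([0.445, -0.389, 0.002], 0.67), ([0.565, 0.073, 0.025], 0.23)]
```

View pics/z.png

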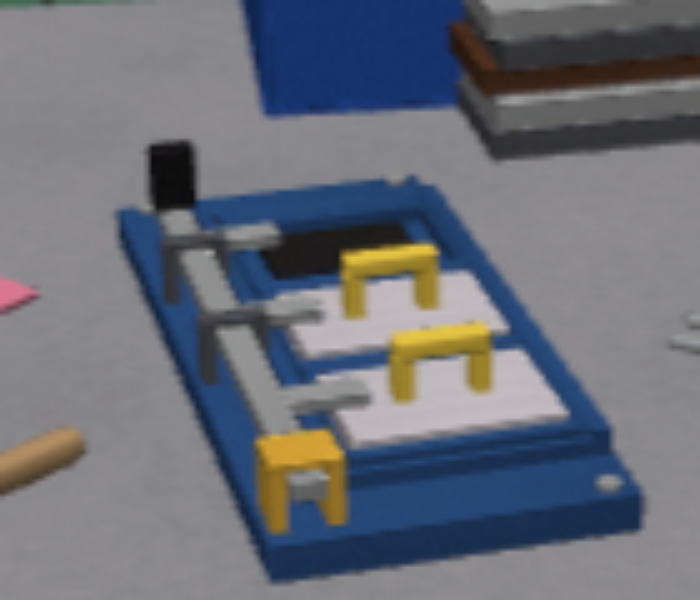

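The bolt tip shows through the keeper (305,487), and the tongues lie over the plates (320,312 and 365,395). Handing in.

```bash
python3 -c "
from rig import order
print(order.close_job())"
```

```text
the job is handed in; nothing more can be done
None
```

I handed the job in at about 47 s: both yellow-gripped plates are flush in their bays, the worn plate is flat in the scrap tray, and the bolt is home through its keeper and let go; no verdict came back.

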